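Chip pot from the drain stand to under the deburrer's chute

ROBOT

A 7-joint arm with a two-finger parallel gripper is mounted at the origin on the work surface. World frame = base frame: x ahead of the robot, y to its left, z up, the work surface at z = 0. Lengths are in m, angles in rad, forces in N, time in s.
With the tool pointing down it reaches from about 0.4 to 0.875 m from the base axis. Payload 6.5 kg.
Tool frame: the origin (TCP) lies on the centre line of the jaws, within the pads' length; the fingertips stand 22 mm ahead of it and the grasp point (between the pads) lies 3 mm ahead of it; z points along the fingers, y is the direction in which the jaws open and shut (so a half turn about z gives the same grasp; the last joint's range is limited). The gripper opens to 88 mm and grips with 3 to 60 N. Pads are 18 mm wide; open, the fingers measure 123 mm over their backs; the gripper's body (75 mm by 187 mm) begins 45 mm behind the grasp point.
Start: joints at [-1.269, 0.536, -0.004, 1.538, 0.003, 1.067, -0.071], TCP at [0.234, 0.607, 0.261] pointing down, gripper open.
Joint ranges: [-2.7, 2.7], [-0.37, 2.16], [-1.27, 1.26], [0.24, 2.4], [-1.31, 4.45], [0.19, 1.91], [-2.76, 2.76]. Speed limits (rad/s): [2.39, 2.39, 3.14, 3.14, 3.14, 3.14, 3.14].

INTERFACE

Orientations are given as a rotation vector (axis times angle).
In Python, from workcell import manip gives the robot as it stands. Calls block until the motion is done:
- manip.move_to(position, orientation): joint-space move of the TCP to a pose.
- manip.move_l(position, frame=None, vel=0.15): straight line of the TCP; frame=None keeps the orientation; vel is the mean speed in m/s.
- manip.goto_joints(angles): joint-space move.
- manip.move_gripper(opening, strength=None): opening from 0.0 (shut) to 1.0 (fully open); strength is the grip in N (None keeps the last); returns when the fingers have stopped.
- manip.dwell(seconds).
- manip.inverse_kinematics(position, orientation): joint angles nearest the present ones, or None.
- manip.read_camera(name): name is "scene" or "top" or "wrist"; returns a dict with "frame" (384x512x3 uint8, blue, green, red), "z_map" (384x512 float32, m along the optical axis (not along the pixel's ray), 0 where there is no reading), "K" (3x3 intrinsics, pixels), "distortion" ([k1, k2, p1, p2, k3] as OpenCV has them; the pictures are not rectified), "R" (3x3) and "t" (3): a world point X has camera coordinates R X + t. Camera axes: x right, y down, z forward; pixel columns grow to the right and rows downward; lengths in m; the calibration is good to about 2 mm. A picture is of the moment at which its call begins.
A pose or a line that the arm cannot do raises manip.IKError and nothing moves.
- manip.job_done(): hands the job in, once; it reports no verdict.
Readings, each from a call of its own:
- manip.get_time_s(): time.
- manip.get_joint_positions(): joint angles.
- manip.get_qd(): joint speeds.
- manip.get_tau(): joint torques, N m.
- manip.get_ee_pos(): TCP position.
- manip.get_eef_rot(): TCP orientation.
- manip.get_force(): force on the tool from outside, world axes, zero at the start.
- manip.get_ft_torque(): the same for the moment, N m.
- manip.get_opening(): opening from 0.0 (shut) to 1.0 (fully open).
Only numpy, scipy, OpenCV 4.12 (cv2) and the standard library are available. Lean on these libraries where they do the work, as an engineer would, in place of code of your own. Each camera call takes 0.05 s, during which the arm holds its last target.

TASK

Lift the chip pot straight up off the green stand by its top handle and set it gently down upright on the open bench, clear of the stand and not yet under the chute, and let go. Then take it by its side handle and bring it squarely under the middle of the yellow chute of the deburring machine, standing on the bench with the side handle pointing straight out to the machine's front, and let go. Do not tip or drop the pot, and leave the jar, spray can, wrench and screwdriver where they are.

Things in the scene. Friction and masses are not known exactly. Their poses are not given: they have to be found in the camera images.
- pot_mid (a point): The chip pot: an open round aluminium pot, 96 mm in diameter, 95 mm tall, about 0.4 kg, with two red handles. This point lies on the pot's axis 48 mm above its underside. z is up along the pot's axis; -x points along the side handle; y runs along the bar of the top handle.
- pot_top_grip (a point): Middle of the pot's top handle, 144 mm above the pot's underside, on its axis: a rigid arch over the mouth whose red round grip, 14 mm thick and 56 mm long, runs along the pot's y; dark legs go down to the rim at y = +-46 mm. The gap from grip to rim is 42 mm. Axes as pot_mid.
- pot_side_grip (a point): Point on the pot's side handle, 120 mm from the pot's axis along the pot's -x and 62 mm above its underside: a straight level red square bar, 14 x 14 mm, that runs radially from the wall (48 mm from the axis) to its end at 150 mm. Axes as pot_mid.
- stand_seat (a point): Centre of the top plate (120 x 120 mm, 60 mm above the bench) of the fixed green stand, where the pot stands at the start. Its -x points along the pot's side handle, to within 0.04 rad. The stand is on the right (y below 0), in one of two places.
- stand_slot (a point): Point midway between the stand's two upright cheeks, at their top edge, 145 mm above the bench and 114 mm from the seat's centre along its -x. The cheeks are 4 mm thick, 36 mm apart inside, and reach from 60 to 168 mm from the seat's centre. The pot's side handle lies between them, so it cannot be grasped there and must rise at least 40 mm to come free. Axes as stand_seat.
- chute_mouth (a point): Point on the bench surface straight below the middle of the yellow chute of the fixed deburring machine (on the left). The machine's front looks along this frame's -x. The chute is 130 mm wide (y) and overhangs from the machine's face to x = -50 mm; underside 174 mm, top 220 mm above the bench; open below and at its sides. No gripper fits between chute and pot.
- machine_face (a point): Point on the bench at the foot of the middle of the machine's grey front face, 68 mm from chute_mouth along +x. The grey box behind it is 280 mm wide (y), 250 mm deep (x), 210 mm tall, with belt rollers up to 237 mm. The bench in front of the chute (-x) is clear for 300 mm. Axes as chute_mouth.
- vice: small blue bench vice, fixed, about 150 x 100 mm, 115 mm tall; origin under its middle, on the bench. It stands in the other of the stand's two places.
- wrench: bystander: open-ended wrench lying flat
- screwdriver: bystander: screwdriver lying flat
- jar: bystander: jar, 60 mm wide, 75 mm tall, standing on the bench near the stand
- spray_can: bystander: can, 64 mm wide, 190 mm tall, at the back

How it is judged:
By the outcome, as a careful person would: the job done as asked, in the order asked, and still so for the second after the job is handed in, with the robot touching nothing.
It also fails if it takes over 56 s, if anything falls off the work surface, if the arm or the gripper's body presses on something with over 40 N, if the wrist force passes 120 N, or if a joint passes its speed limit or range.

## Working session

There is one attempt and no reset: what is moved stays moved. The work goes in short steps, each a Python script; the robot and the scene stay as the last script left them, time stands still between calls to the robot, and variables do not carry over. Pictures are saved under pics/ and viewed, and the job is handed in when it is done.

```bash
ls; mkdir -p pics; python3 - <<'E'
from workcell import manip
import cv2,pickle
d={}
for n in ("scene","top","wrist"):
    c=manip.read_camera(n); d[n]=c
    cv2.imwrite(f"pics/{n}0.png",c["frame"])
    print(n,c["K"].tolist(),c["distortion"],(-c["R"].T@c["t"]).round(3),c["R"].round(3).tolist())
pickle.dump(d,open("c0.pkl","wb"))
print(manip.get_time_s(),manip.get_eef_rot(),manip.get_ee_pos())
E
```

```text
pics
scene [[355.57549506752895, 0.0, 251.01026747610618], [0.0, 355.57549506752895, 195.5920458978389], [0.0, 0.0, 1.0]] [-0.0930747  0.         0.         0.         0.       ] [1.057 0.65  0.746] [[-0.831, 0.556, 0.002], [0.328, 0.494, -0.805], [-0.448, -0.669, -0.593]]
top [[357.7800324012352, 0.0, 257.30821324442195], [0.0, 357.7800324012352, 192.39504268135653], [0.0, 0.0, 1.0]] [0.02302126 0.         0.         0.         0.        ] [ 0.526 -0.03   1.281] [[0.024, -1.0, -0.014], [-0.997, -0.023, -0.078], [0.077, 0.016, -0.997]]
wrist [[277.5102532165075, 0.0, 259.3583907245251], [0.0, 277.5102532165075, 190.15388559724406], [0.0, 0.0, 1.0]] [-0.04450497  0.          0.          0.          0.        ] [0.163 0.634 0.383] [[0.359, 0.933, -0.002], [0.891, -0.342, 0.298], [0.278, -0.108, -0.955]]
0.15 [-5.74319757e-01 -3.08851145e+00  2.02103562e-03] [0.2335566  0.6061363  0.26004742]
```

View pics/scene0.png

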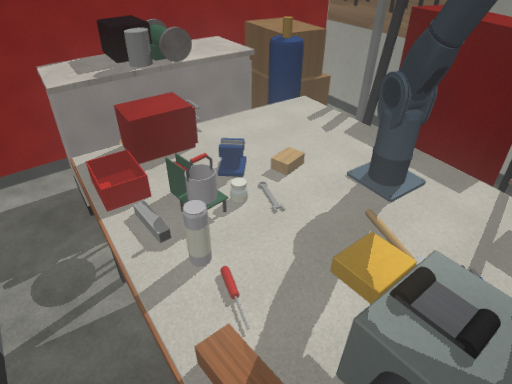

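View pics/top0.png

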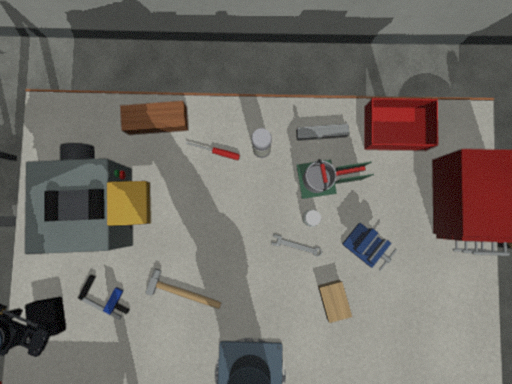

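View pics/wrist0.png

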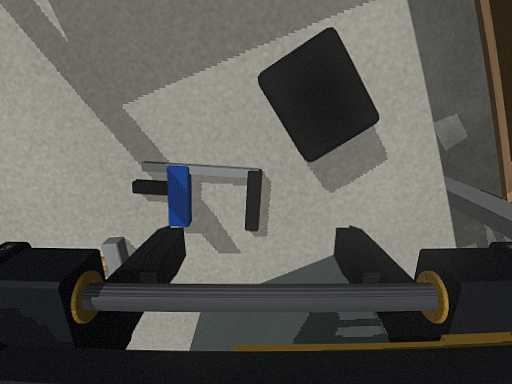

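The top view shows the machine with its yellow chute at (128,203), front facing image-right (world -y). The pot is on the green stand at (322,177), with its side handle towards (360,170). The jar is at (313,217) and the can at (261,140). Next I'll measure them.

```bash
cat > h.py <<'E'
import numpy as np,cv2,pickle
def undist(c,uv):
    return cv2.undistortPoints(np.array(uv,float).reshape(-1,1,2),c["K"],c["distortion"]).reshape(-1,2)
def onplane(c,uv,z):
    n=undist(c,uv); d=np.c_[n,np.ones(len(n))]@c["R"]; o=-c["R"].T@c["t"]
    return o+d*((z-o[2])/d[:,2])[:,None]
def cloud(c,mask=None):
    v,u=np.nonzero((c["z_map"]>0)&(mask if mask is not None else True))
    z=c["z_map"][v,u]; n=undist(c,np.c_[u,v]); X=np.c_[n,np.ones(len(n))]*z[:,None]
    return (X-c["t"])@c["R"],np.c_[u,v]
def hsv(c): return cv2.cvtColor(c["frame"],cv2.COLOR_BGR2HSV)
def red(c): h=hsv(c); return ((h[...,0]<6)|(h[...,0]>173))&(h[...,1]>150)&(h[...,2]>70)
def yellow(c): h=hsv(c); return (abs(h[...,0].astype(int)-22)<6)&(h[...,1]>180)&(h[...,2]>100)
def green(c): h=hsv(c); return (h[...,0]>60)&(h[...,0]<90)&(h[...,1]>70)
E
python3 - <<'E'
from h import *
d=pickle.load(open("c0.pkl","rb")); c=d["top"]
P,uv=cloud(c); 
def roi(m,a,b,e,f):
    k=np.zeros(m.shape,bool);k[e:f,a:b]=True;return m&k
print("bench z",np.median(P[(abs(P[:,0]-.55)<.05)&(abs(P[:,1]-.1)<.05),2]))
m=roi(yellow(c),100,160,170,235);
P,_=cloud(c,m);print("chute z",np.percentile(P[:,2],[5,50,95]),m.sum())
r=cv2.minAreaRect(np.argwhere(m)[:,::-1].astype(np.float32));b=cv2.boxPoints(r);print(b.tolist());print(onplane(c,b,.22).round(4))
m=roi(red(c),300,380,155,200)
n,l,s,ce=cv2.connectedComponentsWithStats(m.astype(np.uint8))
for i in range(1,n):
    if s[i,4]<8: continue
    P,_=cloud(c,l==i);print("red",s[i],np.percentile(P[:,2],[5,50,95]))
    r=cv2.minAreaRect(np.argwhere(l==i)[:,::-1].astype(np.float32));b=cv2.boxPoints(r)
    print(r);print(onplane(c,b,np.median(P[:,2])).round(4))
m=roi(green(c),290,380,150,205)
P,uv=cloud(c,m);print("green z hist",np.histogram(P[:,2],bins=np.arange(0,.2,.02)))
q=P[(P[:,2]>.05)&(P[:,2]<.07)];print("plate",q.min(0),q.max(0)); b=cv2.boxPoints(cv2.minAreaRect(q[:,:2].astype(np.float32)));print(b)
q=P[(P[:,2]>.125)];b=cv2.boxPoints(cv2.minAreaRect(q[:,:2].astype(np.float32)));print("cheeks",b,len(q))
for n,(x0,x1,y0,y1) in dict(jar=(300,325,208,228),can=(248,274,126,154)).items():
    P,_=cloud(c,roi(np.ones(m.shape,bool),x0,x1,y0,y1));q=P[P[:,2]>.06];q=q[q[:,2]>q[:,2].max()-.02];print(n,q.mean(0),np.ptp(q,axis=0))
im=c["frame"][140:240,90:390];cv2.imwrite("pics/topzoom.png",cv2.resize(c["frame"][145:235,290:390],None,fx=6,fy=6))
E
```

```text
bench z 0.0002256521298909067
chute z [0.21921777 0.22005912 0.22125697] 5
[[118.71469116210938, 185.51638793945312], [144.71469116210938, 180.51638793945312], [145.0, 181.99996948242188], [119.0, 186.99996948242188]]
[[0.6189 0.4009 0.22  ]
 [0.6357 0.324  0.22  ]
 [0.6313 0.3229 0.22  ]
 [0.6145 0.3998 0.22  ]]
red [321 164   6  18  58] [0.20719932 0.21060889 0.21338343]
((323.41888427734375, 172.51351928710938), (17.59069061279297, 3.2879798412323), 80.53767395019531)
[[ 0.6984 -0.2008  0.2106]
 [ 0.7002 -0.2105  0.2106]
 [ 0.6479 -0.2197  0.2106]
 [ 0.6461 -0.21    0.2106]]
red [337 166  28   9 107] [0.06508334 0.12875695 0.1326845 ]
((350.3924560546875, 169.92640686035156), (4.054347991943359, 27.82756996154785), 79.3803482055664)
[[ 0.6918 -0.2656  0.1288]
 [ 0.7104 -0.3532  0.1288]
 [ 0.6975 -0.3556  0.1288]
 [ 0.6789 -0.2681  0.1288]]
green z hist (array([  0,   0, 125, 154,   7,  17,  34,  33,   0]), array([0.  , 0.02, 0.04, 0.06, 0.08, 0.1 , 0.12, 0.14, 0.16, 0.18]))
plate [ 0.60803608 -0.2758858   0.05363638] [ 0.73755915 -0.14474224  0.06717542]
[[ 0.6053957  -0.16402793]
 [ 0.62539816 -0.27665475]
 [ 0.73799217 -0.2566581 ]
 [ 0.7179897  -0.14403129]]
cheeks [[ 0.6605531  -0.27518496]
 [ 0.6767441  -0.36732426]
 [ 0.71795857 -0.36008188]
 [ 0.70176756 -0.26794258]] 57
jar [ 0.53909042 -0.19869509  0.07479914] [0.05039244 0.05009457 0.0194205 ]
can [ 0.77918493 -0.02095914  0.18885751] [0.06009676 0.05975335 0.01976786]
```

View pics/topzoom.png

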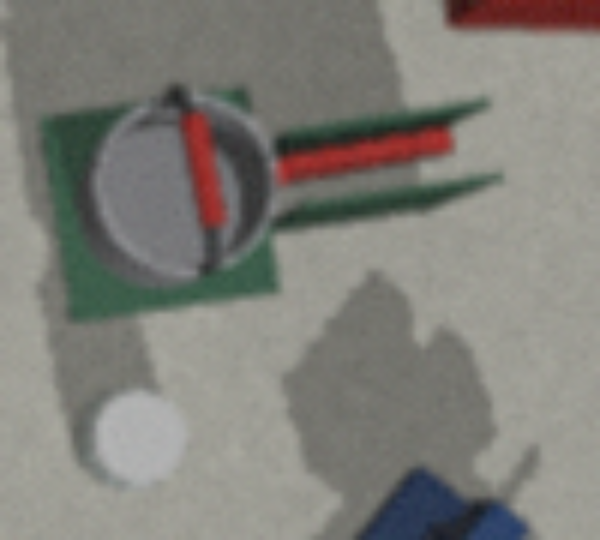

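```bash
python3 - <<'E'
from h import *
d=pickle.load(open("c0.pkl","rb")); 
c=d["top"]; print(hsv(c)[200,128],hsv(d["scene"])[265,370])
def yel(c):
    h=hsv(c);m=((h[...,0]>15)&(h[...,0]<30)&(h[...,1]>150)&(h[...,2]>90)).astype(np.uint8)
    n,l,s,_=cv2.connectedComponentsWithStats(m);i=1+s[1:,4].argmax();return l==i
for nm in("top","scene"):
    c=d[nm];P,uv=cloud(c,yel(c));k=abs(P[:,2]-.22)<.006;q=P[k]
    r=cv2.minAreaRect(q[:,:2].astype(np.float32));b=cv2.boxPoints(r);print(nm,k.sum(),r);print(b)
    mk=np.zeros((384,512),np.uint8);mk[uv[k][:,1],uv[k][:,0]]=1
    r=cv2.minAreaRect(uv[k].astype(np.float32))
    if nm=="top":
        b=onplane(c,cv2.boxPoints(r),.22)[:,:2];print("px",b,b.mean(0))
    # roller/machine front edge & top
    P,uv=cloud(c);q=P[(abs(P[:,2]-.21)<.006)&(P[:,1]>.3)&(P[:,0]>.35)&(P[:,0]<.85)]
    r=cv2.minAreaRect(q[:,:2].astype(np.float32));print("box",r,cv2.boxPoints(r))
# rim
for nm in("top","scene"):
    c=d[nm];P,uv=cloud(c);k=(abs(P[:,2]-.155)<.006)&(np.hypot(P[:,0]-.673,P[:,1]+.21)<.06)
    q=P[k];print(nm,"rim",k.sum(),q[:,:2].min(0),q[:,:2].max(0),cv2.minEnclosingCircle(q[:,:2].astype(np.float32)))
    P,uv=cloud(c,red(c));k=(P[:,2]>.115)&(P[:,2]<.14)&(np.hypot(P[:,0]-.69,P[:,1]+.31)<.08)
    q=P[k];print(len(q),q.min(0),q.max(0),q.mean(0),cv2.fitLine(q[:,:2].astype(np.float32),cv2.DIST_HUBER,0,.01,.01).ravel())
    k=(P[:,2]>.195)&(np.hypot(P[:,0]-.673,P[:,1]+.21)<.05);q=P[k];print("top",len(q),q.min(0),q.max(0),q.mean(0),cv2.fitLine(q[:,:2].astype(np.float32),cv2.DIST_HUBER,0,.01,.01).ravel())
E
```

```text
[ 23 164 169] [ 21 164 209]
top 1637 ((0.5688422918319702, 0.37350043654441833), (0.1281358301639557, 0.11531423777341843), 2.826932430267334)
[[0.50200874 0.42792758]
 [0.507696   0.3127537 ]
 [0.63567585 0.3190733 ]
 [0.6299886  0.43424717]]
px [[0.50389856 0.4262189 ]
 [0.6317439  0.43354553]
 [0.63437189 0.32009683]
 [0.50647118 0.31384411]] [0.56912138 0.37342634]
box ((0.5600996017456055, 0.49940502643585205), (0.27901357412338257, 0.3698451817035675), 3.694406509399414) [[0.4089673  0.67495424]
 [0.43279818 0.30587763]
 [0.71123195 0.32385582]
 [0.68740106 0.6929324 ]]
scene 2571 ((0.5697272419929504, 0.37818384170532227), (0.13068807125091553, 0.11553963273763657), 3.999804973602295)
[[0.5005127  0.431255  ]
 [0.508572   0.3159968 ]
 [0.63894176 0.32511267]
 [0.6308825  0.4403709 ]]
box ((0.5641777515411377, 0.5283845663070679), (0.29782190918922424, 0.32186782360076904), 63.40920639038086) [[0.35361162 0.46726102]
 [0.6414342  0.323188  ]
 [0.7747439  0.5895081 ]
 [0.4869213  0.7335811 ]]
top rim 98 [ 0.62472669 -0.25696521] [ 0.71797578 -0.16481022] ((0.6723301410675049, -0.21057280898094177), 0.048402465879917145)
94 [ 0.68017678 -0.35467891  0.12342335] [ 0.70544883 -0.26642353  0.13510959] [ 0.69356999 -0.30914726  0.1290581 ] [ 0.20624392 -0.9785006   0.69357    -0.30914727]
top 57 [ 0.64720667 -0.21890591  0.20611446] [ 0.69960045 -0.20243803  0.21383849] [ 0.67379015 -0.21031368  0.21045418] [ 0.9792353   0.20272705  0.6646532  -0.21199742]
scene rim 126 [ 0.62441332 -0.26176296] [ 0.72079238 -0.16048519] ((0.6737203001976013, -0.21085961163043976), 0.05100461095571518)
11 [ 0.68787866 -0.34794799  0.12770987] [ 0.69797138 -0.28930744  0.13003284] [ 0.69246142 -0.31855649  0.12854991] [ 0.16982831 -0.9854737   0.69191045 -0.3165993 ]
top 38 [ 0.64814794 -0.2141927   0.20379747] [ 0.69758648 -0.19746032  0.21142324] [ 0.67419501 -0.20521219  0.20863461] [ 0.9752036   0.2213096   0.674195   -0.20521219]
```

```bash
cat >> h.py <<'E'
from scipy.spatial.transform import Rotation as Ro
POT=np.array([.673,-.2105]); PY=np.radians(101.7)
CH=np.array([.5695,.368]); CY=np.radians(93.3)
cx=np.array([np.cos(CY),np.sin(CY)])
MID=CH-.20*cx
def down(yjaw):  # tool z down, tool y at world yaw yjaw
    y=np.array([np.cos(yjaw),np.sin(yjaw),0]);z=np.array([0,0,-1.]);return Ro.from_matrix(np.c_[np.cross(y,z),y,z]).as_rotvec()
E
python3 - <<'E'
from h import *
from workcell import manip
c=pickle.load(open("c0.pkl","rb"))["wrist"]
R=Ro.from_rotvec(manip.get_eef_rot()).as_matrix();print("cam in tool",R.T@(-c["R"].T@c["t"]-manip.get_ee_pos()))
print("MID",MID)
def t(n,p,yaw):
    for k in(0,np.pi):
        q=manip.inverse_kinematics(list(p),list(down(yaw+k))); print(n,k>0,"tool x",(Ro.from_rotvec(down(yaw+k)).as_matrix()[:,0]).round(2),None if q is None else np.round(q,2))
t("pre",[*POT,.29],PY);t("grasp",[*POT,.207],PY);t("lift",[*POT,.31],PY);t("mid",[*MID,.25],CY);t("put",[*MID,.147],CY)
s=MID-.12*cx;e=CH-.12*cx
t("spre",[*s,.2],CY+np.pi/2);t("s",[*s,.065],CY+np.pi/2);t("e",[*e,.065],CY+np.pi/2);t("eup",[*(e-.05*cx),.25],CY+np.pi/2)
print(manip.get_time_s())
E
```

```text
cam in tool [ 0.07559655  0.00059879 -0.12291699]
MID [0.58101281 0.16833164]
pre False tool x [-0.98 -0.2  -0.  ] [-0.06  0.65  0.5   1.36 -0.32  1.21  2.24]
pre True tool x [0.98 0.2  0.  ] [-0.28  0.78  0.94  1.38 -0.64  1.3  -0.68]
grasp False tool x [-0.98 -0.2  -0.  ] [ 0.01  0.71  0.36  1.43 -0.27  1.05  2.21]
grasp True tool x [0.98 0.2  0.  ] [-0.24  0.83  0.83  1.45 -0.64  1.14 -0.67]
lift False tool x [-0.98 -0.2  -0.  ] [-0.08  0.64  0.53  1.34 -0.33  1.25  2.24]
lift True tool x [0.98 0.2  0.  ] [-0.29  0.77  0.95  1.35 -0.62  1.33 -0.69]
mid False tool x [-1.   -0.06  0.  ] [-0.44  0.47  0.11  1.68 -0.06  0.99  1.32]
mid True tool x [ 1.    0.06 -0.  ] [-0.83  0.55  0.68  1.7  -0.39  1.03 -1.54]
put False tool x [-1.   -0.06  0.  ] [-0.4   0.6   0.07  1.75 -0.05  0.79  1.31]
put True tool x [ 1.    0.06 -0.  ] [-0.78  0.68  0.61  1.77 -0.5   0.85 -1.46]
spre False tool x [ 0.06 -1.    0.  ] [-0.87  0.78  1.09  1.8  -0.79  1.07 -2.57]
spre True tool x [-0.06  1.   -0.  ] [-0.52  0.55  0.49  1.78 -0.32  0.9   0.17]
s False tool x [ 0.06 -1.    0.  ] [-0.86  1.07  1.08  1.85 -1.15  1.01 -2.34]
s True tool x [-0.06  1.   -0.  ] [-0.45  0.75  0.4   1.83 -0.44  0.66  0.27]
e False tool x [ 0.06 -1.    0.  ] [-0.24  0.78 -0.35  1.69  0.36  0.73  2.44]
e True tool x [-0.06  1.   -0.  ] [-0.65  0.77  0.25  1.72 -0.27  0.69 -0.2 ]
eup False tool x [ 0.06 -1.    0.  ] [-0.21  0.5  -0.26  1.64  0.15  1.02  2.68]
eup True tool x [-0.06  1.   -0.  ] [-0.7   0.51  0.41  1.67 -0.23  1.01 -0.15]
0.15
```

```bash
python3 - <<'E'
from h import *
from workcell import manip
p=manip.get_ee_pos()
manip.move_l([p[0],p[1],.40],vel=.25)
manip.move_to([*POT,.33],list(down(PY)))
print(manip.get_time_s(),np.round(manip.get_joint_positions(),2),manip.get_ee_pos())
c=manip.read_camera("wrist");cv2.imwrite("pics/wrist1.png",c["frame"]);pickle.dump(c,open("w1.pkl","wb"))
E
```

```text
4.1083 [-0.15  0.66  0.66  1.32 -0.4   1.3   2.3 ] [ 0.67338384 -0.209459    0.32994921]
```

View pics/wrist1.png

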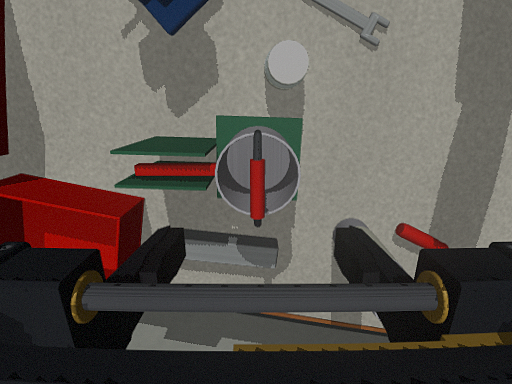

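The wrist view shows the red top grip upright at column 258, rows 157–225, centred between the fingers. The side handle is at (175,170), between the cheeks. I'll cross-check the pose from this view.

```bash
python3 - <<'E'
from h import *
c=pickle.load(open("w1.pkl","rb"))
r=red(c);
for nm,(a,b,e,f),z in(("top",(240,275,150,230),.21),("side",(130,216,155,185),.129)):
    k=np.zeros(r.shape,bool);k[e:f,a:b]=True;v,u=np.nonzero(r&k)
    P=onplane(c,np.c_[u,v],z)[:,:2];l=cv2.fitLine(P.astype(np.float32),2,0,.01,.01).ravel()
    bb=cv2.boxPoints(cv2.minAreaRect(P.astype(np.float32)))
    print(nm,len(P),"mean",P.mean(0),bb.mean(0),"line deg",np.degrees(np.arctan2(l[1],l[0])))
E
```

```text
top 854 mean [ 0.67322633 -0.21208652] [ 0.6740353 -0.2118178] line deg 11.913288
side 901 mean [ 0.69423238 -0.30894374] [ 0.69330883 -0.30944118] line deg -77.96546
```

```bash
sed -i 's/^POT=.*/POT=np.array([.6732,-.2112]); PY=np.radians(101.9)/' h.py; python3 - <<'E'
from h import *
from workcell import manip
o=list(down(PY))
manip.move_l([*POT,.207],o,vel=.15)
manip.move_gripper(0.0,30)
print(manip.get_opening(),manip.get_force(),manip.get_ft_torque(),manip.get_ee_pos(),manip.get_time_s())
if manip.get_opening()>.1:
    manip.move_l([*POT,.220],o,vel=.05)
    print(manip.get_opening(),manip.get_force(),manip.get_ft_torque())
    manip.move_l([*POT,.315],o,vel=.12)
    print(manip.get_opening(),manip.get_force(),manip.get_ft_torque(),manip.get_ee_pos(),manip.get_time_s())
c=manip.read_camera("scene");cv2.imwrite("pics/scene2.png",c["frame"]);
c=manip.read_camera("wrist");cv2.imwrite("pics/wrist2.png",c["frame"]);pickle.dump(c,open("w2.pkl","wb"))
E
```

```text
0.14022230946024164 [ 0.30457515 -0.64481549 -0.11959717] [-0.13766613 -0.1270381  -0.02033274] [ 0.67322329 -0.21150212  0.20702084] 6.2583
0.1374671575131518 [-0.62220002 -0.07492986 -4.3603419 ] [0.02943239 0.03212684 0.03133219]
0.14370438454117204 [ 0.28991861  0.34302    -4.67336341] [0.03691198 0.01065059 0.00464387] [ 0.67276734 -0.21086098  0.31391559] 7.6083
```

View pics/scene2.png

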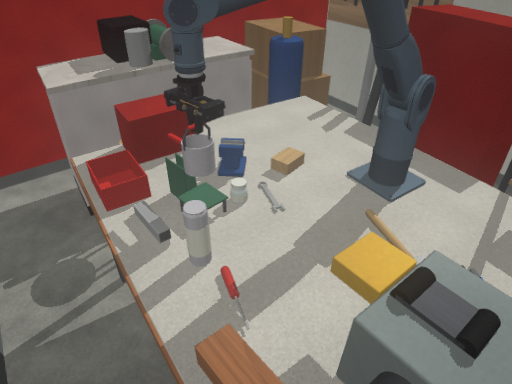

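View pics/wrist2.png

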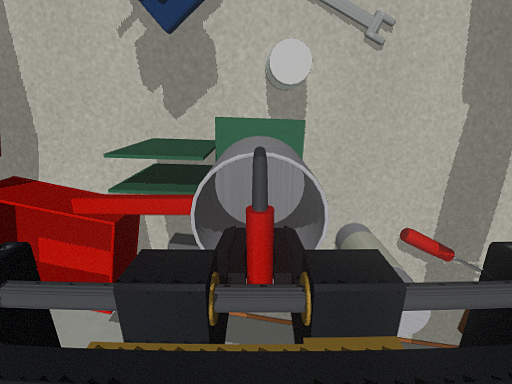

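The pot hangs upright and centred, and the side handle is clear of the cheeks (scene: pot at (200,155), above the stand). Next is the carry and set-down.

```bash
python3 - <<'E'
from h import *
from workcell import manip
o=list(down(CY))
manip.move_l([*MID,.315],o,vel=.18)
print(manip.get_force(),manip.get_ee_pos(),manip.get_time_s())
manip.move_l([*MID,.156],o,vel=.12)
manip.move_l([*MID,.1485],o,vel=.03)
f0=manip.get_force()[2];z=.1485
for i in range(6):
    f=manip.get_force()[2];print(round(z,4),f,manip.get_ee_pos()[2])
    if f>-2.5: break
    z-=.0007;manip.move_l([*MID,z],o,vel=.02)
print(manip.get_time_s(),manip.get_ee_pos())
manip.move_gripper(0.55)
print(manip.get_opening(),manip.get_force())
manip.move_l([*MID,.27],o,vel=.2)
print(manip.get_time_s())
for n in("top","wrist","scene"):
    c=manip.read_camera(n);cv2.imwrite(f"pics/{n}3.png",c["frame"]);pickle.dump(c,open(n+"3.pkl","wb"))
E
```

```text
[-0.67171663  0.35960064 -2.87261752] [0.58123409 0.16736108 0.31505652] 10.025
0.1485 -3.4411613969272286 0.14827151336718283
0.1478 -4.506214224383136 0.1478322863629789
0.1471 -2.836169087491609 0.1470608403085662
0.1464 2.4603312853025634 0.14687581225685248
12.65 [0.58122383 0.16828357 0.14687581]
0.5517516934803114 [ 0.35537991 -0.48041577  0.84009337]
14.1
```

View pics/wrist3.png

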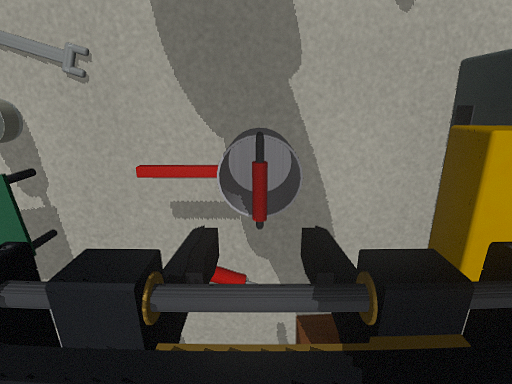

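View pics/top3.png

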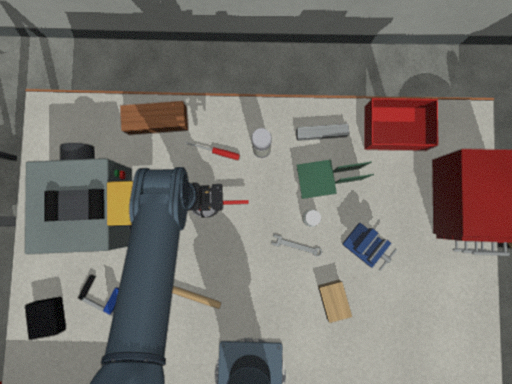

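View pics/scene3.png

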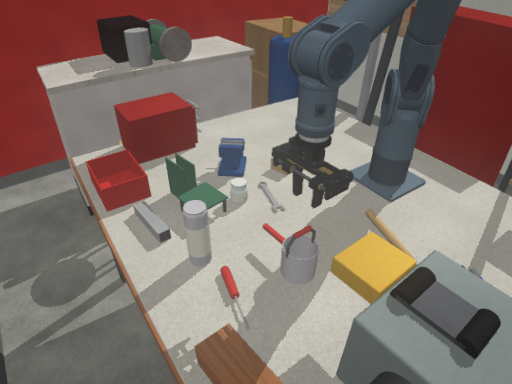

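The pot stands upright, released, at (258,180) in the wrist view with its handle towards (140,171). I'll measure the pot and refine the chute.

```bash
python3 - <<'E'
from h import *
c=pickle.load(open("wrist3.pkl","rb"));r=red(c)
for nm,(a,b,e,f),z in(("top",(245,275,150,230),.150),("side",(130,215,155,185),.069)):
    k=np.zeros(r.shape,bool);k[e:f,a:b]=True;v,u=np.nonzero(r&k)
    P=onplane(c,np.c_[u,v],z)[:,:2];l=cv2.fitLine(P.astype(np.float32),2,0,.01,.01).ravel()
    bb=cv2.boxPoints(cv2.minAreaRect(P.astype(np.float32)))
    print(nm,len(P),"mean",P.mean(0),bb.mean(0),"deg",np.degrees(np.arctan2(l[1],l[0])));print(bb)
def yel(c):
    h=hsv(c);m=((h[...,0]>15)&(h[...,0]<30)&(h[...,1]>150)&(h[...,2]>60)).astype(np.uint8)
    return m>0
m=yel(c);m[:,:400]=0;m[240:]=0
rows=range(140,230);e=np.array([[np.nonzero(m[v])[0].min()-.5,v] for v in rows if m[v].any()])
P=onplane(c,e,.174)[:,:2];l=cv2.fitLine(P.astype(np.float32),2,0,.01,.01).ravel();print("front low edge",l,np.degrees(np.arctan2(l[1],l[0])),P[0],P[-1])
Q,uv=cloud(c,m);k=Q[:,2]>.21;print("toppts",k.sum())
# -x corner (near row ~125): extents along top
q=Q[(Q[:,2]>.165)];print(q.min(0),q.max(0))
f=Q[(Q[:,2]>.18)&(Q[:,2]<.213)];print("face pts",len(f));l=cv2.fitLine(f[:,:2].astype(np.float32),2,0,.01,.01).ravel();print(l,np.degrees(np.arctan2(l[1],l[0])))
u=np.array([-np.sin(np.radians(3.3)),np.cos(np.radians(3.3))]);print("front offset along x: face pts",np.percentile(f[:,:2]@u,[10,50,90]),"edge",np.percentile(P@u,[10,50,90]))
d=pickle.load(open("c0.pkl","rb"))
for nm in("top","scene"):
    cc=d[nm];h=yel(cc).astype(np.uint8);n,lab,s,_=cv2.connectedComponentsWithStats(h);i=1+s[1:,4].argmax();q,_=cloud(cc,lab==i);q=q[abs(q[:,2]-.22)<.004]
    for a in(3.0,3.7):
        a=np.radians(a);x=np.array([-np.sin(a),np.cos(a)]);y=np.array([np.cos(a),np.sin(a)])
        print(nm,"x",np.percentile(q[:,:2]@x,[.5,99.5]),"y",np.percentile(q[:,:2]@y,[.5,99.5]))
print(CH@u, CH@np.array([u[1],-u[0]]))
E
```

```text
top 827 mean [0.58087419 0.16826983] [0.5818623  0.16814888] deg 3.7099357
[[0.5532005  0.17256114]
 [0.5540254  0.16002011]
 [0.61052406 0.16373661]
 [0.60969913 0.17627764]]
side 939 mean [0.5860411  0.06778473] [0.5866999  0.06720874] deg -86.534386
[[0.5766516  0.11409392]
 [0.58198714 0.01949103]
 [0.59674823 0.02032355]
 [0.59141266 0.11492645]]
front low edge [0.99766046 0.06836402 0.5591056  0.31756037] 3.9200273 [0.52174399 0.31540871] [0.59887993 0.32023333]
toppts 4456
[0.50637943 0.31125069 0.17523949] [0.60691402 0.35994868 0.22091761]
face pts 3725
[0.99948746 0.03201302 0.5494522  0.3155532 ] 1.8345243
front offset along x: face pts [0.282139   0.28289464 0.28372901] edge [0.28437232 0.2848202  0.28533025]
top x [0.2850282  0.40012283] y [0.52419175 0.64978534]
top x [0.27832452 0.39294518] y [0.52848197 0.65430584]
scene x [0.29155871 0.40498866] y [0.52587865 0.65286191]
scene x [0.2840487  0.39769261] y [0.5303143  0.65711429]
0.3346070751604888 0.58973922648281
```

```bash
sed -i 's/^CH=.*/CH=np.array([.5695,.3675]); CY=np.radians(93.4)/; s/^MID=.*/MID=np.array([.5812,.1682])/' h.py; python3 - <<'E'
from h import *
from workcell import manip
o=list(down(CY+np.pi/2)); g=.123
s=MID-g*cx
manip.move_to([*s,.27],o)
print(np.round(manip.get_joint_positions(),2),manip.get_ee_pos(),manip.get_time_s())
e=CH-g*cx
for p in([*s,.065],[*e,.065],[*(e-.03*cx),.2]):
    q=manip.inverse_kinematics(p,o);print(None if q is None else np.round(q,2))
c=manip.read_camera("wrist");cv2.imwrite("pics/wrist4.png",c["frame"]);pickle.dump(c,open("wrist4.pkl","wb"))
E
```

```text
[ 0.37  0.53 -0.72  1.66  0.38  1.1   2.74] [0.58807499 0.04567767 0.26936454] 15.6583
[ 0.26  0.78 -0.57  1.78  0.59  0.75  2.58]
[-0.07  0.84 -0.59  1.68  0.61  0.81  2.27]
[ 0.05  0.65 -0.69  1.65  0.47  1.01  2.41]
```

View pics/wrist4.png

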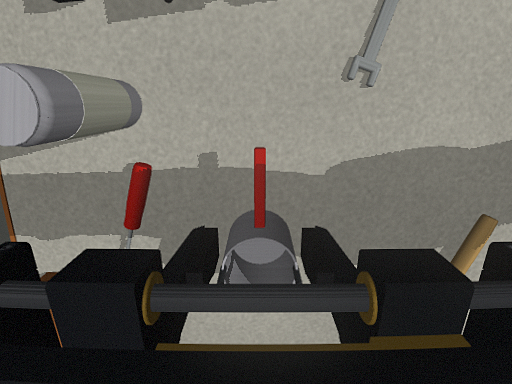

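The handle is upright at column 260, centred between the open fingers (wrist camera faces away from the chute). Descend and grip.

```bash
python3 - <<'E'
from h import *
from workcell import manip
o=list(down(CY+np.pi/2)); g=.123
s=MID-g*cx
manip.move_l([*s,.10],o,vel=.15)
manip.move_l([*s,.065],o,vel=.06)
manip.move_gripper(0.0,30)
print(manip.get_opening(),manip.get_force(),manip.get_ft_torque(),manip.get_ee_pos(),manip.get_time_s())
h=MID+.04*cx-g*cx
manip.move_l([*h,.065],o,vel=.06)
print(manip.get_opening(),manip.get_force(),manip.get_ft_torque(),manip.get_ee_pos(),manip.get_time_s())
for n in("wrist","scene"):
    c=manip.read_camera(n);cv2.imwrite(f"pics/{n}5.png",c["frame"]);pickle.dump(c,open(n+"5.pkl","wb"))
E
```

```text
0.15021553615958413 [-1.03726554 -0.47737039  2.41182284] [0.05880346 0.18411758 0.06462876] [0.58848832 0.04540694 0.06507429] 18.35
0.1517738174022265 [-0.59378756  1.85746479  0.37823568] [ 0.54118105  0.11303486 -0.03068063] [0.58598211 0.0867427  0.06500389] 19.1667
```

View pics/scene5.png

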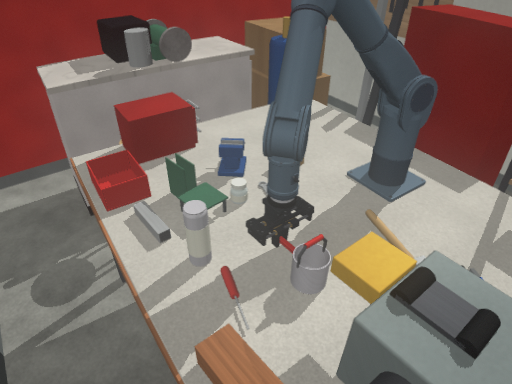

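View pics/wrist5.png

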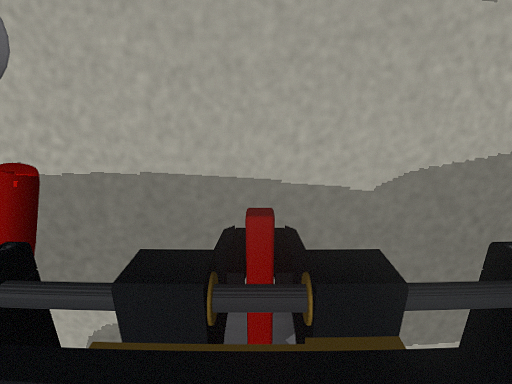

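The pot slides upright with the grip at (284,240) in the scene view, and forces are small. I'll go on to the chute, checking partway.

```bash
python3 - <<'E'
from h import *
from workcell import manip
o=list(down(CY+np.pi/2)); g=.123
e=CH-g*cx
for p in(e-.08*cx,e):
    manip.move_l([*p,.065],o,vel=.07)
    print(manip.get_opening(),manip.get_force(),manip.get_ft_torque(),manip.get_ee_pos()[:2]-p,manip.get_time_s())
for n in("wrist","scene","top"):
    c=manip.read_camera(n);cv2.imwrite(f"pics/{n}6.png",c["frame"]);pickle.dump(c,open(n+"6.pkl","wb"))
c=pickle.load(open("top6.pkl","rb"));cv2.imwrite("pics/topz6.png",cv2.resize(c["frame"][150:260,60:260],None,fx=4,fy=4))
E
```

```text
0.15304413571041595 [ 0.05297944 -1.96257989  3.61713827] [-0.4780944   0.02477644 -0.03021523] [6.65172710e-06 1.63465074e-04] 20.5583
0.15063854858081568 [-0.22488988 -4.72410026  5.79447897] [-0.78229679  0.00878556  0.01104854] [ 7.47560609e-05 -4.91338124e-04] 21.85
```

View pics/scene6.png

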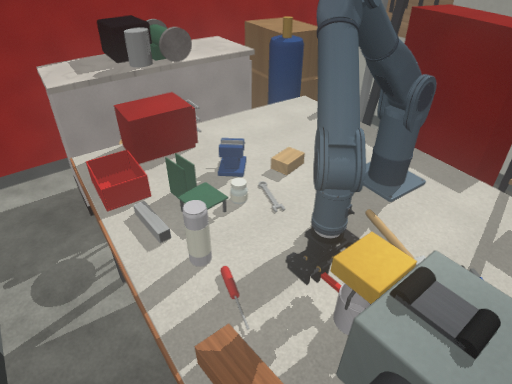

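View pics/topz6.png

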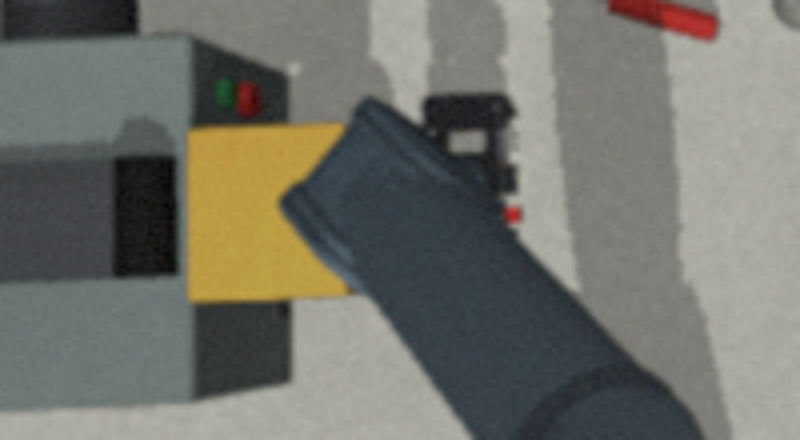

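Pot is under the chute, with a modest residual upward load of 5.8 N. I'll ease that off, then release and retract.

```bash
python3 - <<'E'
from h import *
from workcell import manip
o=list(down(CY+np.pi/2)); g=.123
e=CH-g*cx
for z in(.0653,.0656,.0659):
    manip.move_l([*e,z],o,vel=.01); f=manip.get_force();print(z,f,manip.get_ft_torque())
    if f[2]<2.5: break
manip.move_gripper(0.5)
print(manip.get_opening(),manip.get_force(),manip.get_time_s())
manip.move_l([*e,.12],o,vel=.08)
b=e-.12*cx
manip.move_l([*(e-.03*cx),.2],o,vel=.15)
manip.move_l([*(b-.03*cx),.27],o,vel=.2)
print(manip.get_time_s(),manip.get_joint_positions().round(2) if hasattr(manip.get_joint_positions(),'round') else manip.get_joint_positions())
for n in("wrist","scene","top"):
    c=manip.read_camera(n);cv2.imwrite(f"pics/{n}7.png",c["frame"]);pickle.dump(c,open(n+"7.pkl","wb"))
E
```

```text
0.0653 [ 0.584258   -4.06569861  2.92883892] [-0.64749778  0.00524627  0.04573355]
0.0656 [ 0.73856018 -1.57667068 -0.62435613] [-0.3412338   0.0157135  -0.03522159]
0.5022692030707232 [-0.21918506 -1.06549655 -0.10251366] 23.1167
25.5083 [ 0.27  0.53 -0.71  1.66  0.37  1.1   2.66]
```

View pics/scene7.png

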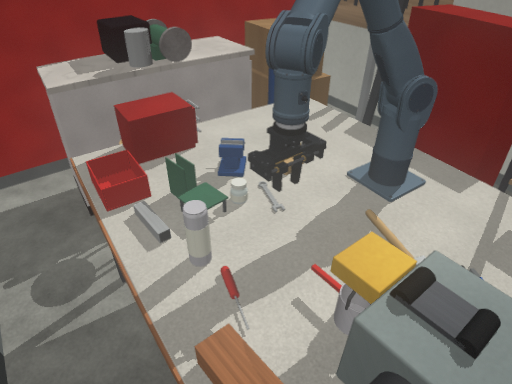

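View pics/top7.png

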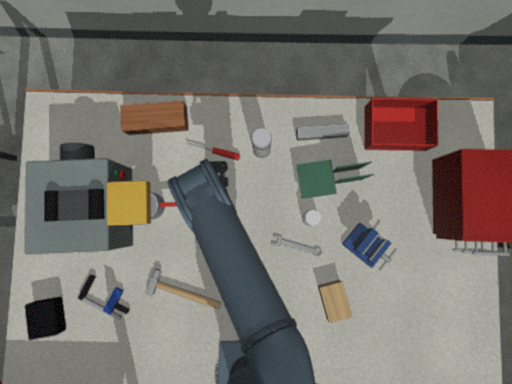

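View pics/wrist7.png

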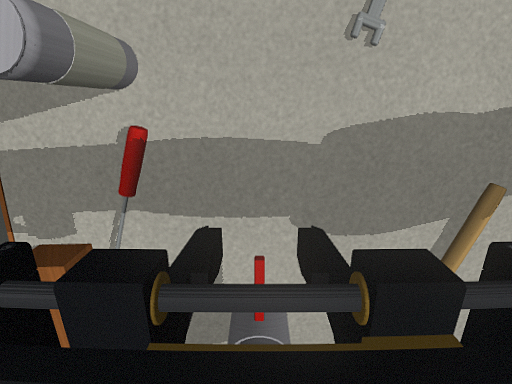

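The pot stands upright under the chute with its handle at (325,278) in the scene view and pointing out of the front; bystanders look unmoved. Checking the numbers.

```bash
python3 - <<'E'
from h import *
H=CH-.15*cx;print("expected handle tip",H,"dir deg",np.degrees(CY)-180)
for nm,(a,b,e,f) in dict(wrist=(250,270,250,322),scene=(305,350,260,300),top=(157,185,198,212)).items():
    c=pickle.load(open(nm+"7.pkl","rb"));k=np.zeros((384,512),bool);k[e:f,a:b]=True
    m=red(c)&k;v,u=np.nonzero(m);
    if nm=="scene": Q,_=cloud(c,m);P=Q[(Q[:,2]>.064)][:,:2];print("z",np.percentile(Q[:,2],[10,50,95]))
    else: P=onplane(c,np.c_[u,v],.069)[:,:2]
    l=cv2.fitLine(P.astype(np.float32),2,0,.01,.01).ravel();bb=cv2.boxPoints(cv2.minAreaRect(P.astype(np.float32)))
    y=np.array([cx[1],-cx[0]]);D=(P-CH)
    print(nm,len(P),np.degrees(np.arctan2(l[1],l[0])),"in chute frame x",np.percentile(D@cx,[1,99]),"y(lat) mid",np.median(D@y),np.percentile(D@y,[2,98]))
# rim in wrist/scene/top
for nm in("wrist","top","scene"):
    c=pickle.load(open(nm+"7.pkl","rb"));Q,_=cloud(c);D=Q[:,:2]-CH
    k=(abs(Q[:,2]-.095)<.004)&(np.hypot(*D.T)<.07);q=D[k];print(nm,"rim",k.sum(),(q@cx).min() if len(q) else None, np.median(q@y) if len(q) else None, np.ptp(q@y) if len(q) else None)
a=pickle.load(open("c0.pkl","rb"))["top"]["frame"].astype(int);b=pickle.load(open("top7.pkl","rb"))["frame"].astype(int)
for n,(x0,x1,y0,y1) in dict(jar=(300,325,206,230),can=(246,276,124,158),wrench=(268,325,230,258),driver=(184,242,134,162)).items(): print(n,np.abs(a-b)[y0:y1,x0:x1].max(2).mean())
E
```

```text
expected handle tip [0.57839596 0.21776403] dir deg -86.6
wrist 330 -86.51243 in chute frame x [-0.1566957  -0.05118843] y(lat) mid 0.0008950054427737891 [-0.00496347  0.00648826]
z [0.06461226 0.06783872 0.07040476]
scene 153 -88.39136 in chute frame x [-0.14510851 -0.05414818] y(lat) mid 0.0017559103850268063 [-0.00530756  0.00710508]
top 51 -87.05016 in chute frame x [-0.09995659 -0.04894605] y(lat) mid -0.0010439050956645738 [-0.00697825  0.00333933]
wrist rim 172 -0.04861514699512802 0.0007198294535649463 0.07095889806079322
top rim 33 -0.04936006926171909 0.0024253484492196254 0.08021623358374566
scene rim 77 -0.04525586391179213 0.04222045752885894 0.04881458596255233
jar 11.503333333333334
can 11.059803921568628
wrench 11.026315789473685
driver 22.303571428571427
```

```bash
python3 - <<'E'
from h import *
a=pickle.load(open("c0.pkl","rb"))["top"];b=pickle.load(open("top7.pkl","rb"))
for c in(a,b):
    m=red(c)[134:165,200:245];print(m.sum(),np.argwhere(m).mean(0))
from workcell import manip
manip.job_done();print(manip.get_time_s())
E
```

```text
142 [19.20422535 25.53521127]
137 [19.22627737 25.67883212]
the job is handed in; nothing more can be done
the job is handed in; nothing more can be done
```

The job is done and handed in at about 26 s. The pot stands upright under the chute, with nothing gripped and the arm withdrawn.

- **What I did:** I lifted the pot by its top handle about 107 mm straight up off the stand. I then set it down on the open bench about 200 mm in front of the chute and let go. Next I gripped the side handle, slid the pot squarely under the chute and released it.
- **Pot position:** The near edge of the rim is about 49 mm out from the chute centre, against 48 mm expected. The sideways offset is about 1–2 mm, within the camera calibration.
- **Handle direction:** The wrist and top views put it within about 0.5° of straight out to the front. The scene view disagreed by 1.8°, from sparse depth points.
- **Other objects:** The screwdriver's red handle has not shifted in the top view, and the picture around the jar, can and wrench changed little. The larger change around the screwdriver looks like the arm's shadow.
- **Forces:** The highest wrist reading I took was about 7.5 N (5.8 N of it upward), at the end of the slide. I eased that off before releasing.

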